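# Fit the lever to the bar bender

## Task

Pick up the hand lever with the square hole and put it on the bar bender's square shaft, turned so that its arm lies between the two stop posts, pushed or lowered fully home on the round boss. Let go of it and leave the other lever, the one with the round hole, where it lies.

Things in the scene. Friction and masses are not known exactly. Their poses are not given: they have to be found in the camera images.
- square_lever: Lever to fit: grey metal, 0.4 to 0.65 kg, lying flat. Hub 64 x 64 mm, 24 mm high, with a 33 mm square through hole, sides parallel to the hub's. Origin at the hole's centre on the underside, z up. Arm: a bar 18 mm wide, 18 mm high, underside flush with the hub's, along +x from 32 to 157 mm, ending in a round black knob. Centre of mass 25 mm out (hollow arm); grip across the bar at 50 mm, clear of the hub.
- knob_end (a point): Centre of the 28 mm black knob at the end of the square-holed lever's arm: 160 mm along +x and 14 mm above the lever's origin.
- bender: Fixed bar bender. Origin on the shaft axis at bench height, z up. Blue plate x -65 to 150, y -60 to 60 mm, 12 mm thick. Round boss of 80 mm diameter, top at 30 mm: the hub's seat. Steel shaft above it, 28 mm square along x and y, to 54 mm, then tapered to an 8 mm tip at 74 mm; it does not turn. Two 16 mm stop posts at x 128, y -42 and 42 mm, 50 mm high: the fitted arm points along +x between them.
- round_lever: The other lever, to be left alone: the same in size, metal and knob, but with a round hole of 24 mm diameter, which does not fit the shaft. Origin and axes as for the square-holed lever. The two levers may lie in either order.
There are look-alikes about, which are no part of the job. Leave any pink look-alike of the square_lever alone.

How it is judged:
At the end, for the whole second after the job is handed in: The square-holed lever is on the shaft, flat on the boss (within 6 mm of fully down, tilted less than 6 degrees), centred within 10 mm, its arm pointing between the stop posts (within 15 degrees), at rest and released; the round-holed lever is within 30 mm of where it lay (horizontal distance between square_lever and bender below 0.01 m and z of square_lever in the frame of bender between 0.026 and 0.036 m and angle between square_lever's own z axis and vertical below 0.1 rad and angle between the x axis of square_lever and the x axis of bender, either way round below 0.26 rad and x of knob_end in the frame of bender above 0.13 m and linear speed of square_lever below 0.02 m/s and distance of round_lever from where it was at the start of the episode below 0.03 m); the robot touches nothing.
It fails at once if the round-holed lever is moved more than 30 mm (distance of round_lever from where it was at the start of the episode above 0.03 m).
It also fails if it takes over 38 s, if anything falls off the work surface, if the arm or the gripper's body presses on something with over 40 N, if the wrist force passes 120 N, or if a joint passes its speed limit or range.

## Robot

A 7-joint arm with a two-finger parallel gripper is mounted at the origin on the work surface. World frame = base frame: x ahead of the robot, y to its left, z up, the work surface at z = 0. Lengths are in m, angles in rad, forces in N, time in s.
With the tool pointing down it reaches from about 0.35 to 0.9 m from the base axis. Payload 19.9 kg.
Tool frame: the origin (TCP) lies on the centre line of the jaws, within the pads' length; the fingertips stand 25 mm ahead of it and the grasp point (between the pads) lies 6 mm ahead of it (tips_ahead is the distance from the TCP to the fingertips, in m); z points along the fingers, y is the line along which they close (so a half turn about z gives the same grasp; the last joint's range is limited). The gripper opens to 94 mm and grips with 3 to 60 N. Pads are 16 mm wide; open, the fingers measure 119 mm over their backs; the gripper's body (75 mm by 177 mm) begins 78 mm behind the grasp point.
Start: joints at [1.103, 0.417, -0.01, 1.614, 0.005, 1.111, -0.053], TCP at [0.259, -0.569, 0.23] pointing down, gripper open.
Joint ranges: [-2.81, 2.81], [-0.39, 2.02], [-1.27, 1.25], [0.06, 2.57], [-1.19, 4.33], [0.19, 2], [-2.82, 2.82]. Speed limits (rad/s): [1.89, 1.89, 2.39, 2.39, 3.01, 3.01, 3.01].

## Interface

Orientations are given as a unit quaternion [x, y, z, w].
In Python, from cell import get_obs, camera, calibration, hand_in, look_for, outline_of, tips_ahead gives the robot as it stands. The module is installed in compiled form; this text tells all that it offers.
- The arm moves only by the tool servo_tool, never from a script. Its argument "rows" is a list of rows, each a list of 3 entries, a list of its own where there are three numbers: the opening, from 0 (shut) to 1 (fully open), then the shift along the tool's x, y, z in cm, then the turn about the tool's z in degrees. A call has 1 to 5 rows; each row is the pose to reach, as a shift and turn from the pose commanded when the call began, along the tool's axes at that moment; what a row does not reach only later rows make up. A row lasts 1/12 s, in which the tool goes at most 41.7 mm and 7.16 degrees, less where a joint would pass 70% of its speed; a pose out of reach is approached as far as the arm can. A call with a gripper value outside its range is refused whole. The fingers move at their own pace and stop on an object; "squeeze" is the grip in N (left out, the last holds). Time passes only in rows, so rows that repeat a pose let the fingers close. It gives the time, the measured TCP pose, the force, the opening and the grip force at its end, in the units of the state.
- get_obs(): the state, without advancing time (a new reading comes with each control period).
- camera(name): name is "scene" or "top"; returns the picture (384x512x3 uint8, blue, green, red); there is no depth.
- calibration(name): a dict with "vertical_fov" (degrees; the focal length in pixels is half the picture's height over the tangent of half this angle, whatever the lens; pixels are square), "cx", "cy" (the principal point, pixels), "view" (4x4, takes a point from world to camera coordinates). Camera axes: x right, y down, z forward; pixel columns grow to the right and rows downward; lengths in m; the calibration is good to about 2 mm. A picture is of the moment at which its call begins. calibration takes no time and is no camera call.
- hand_in(): hands the job in; it is judged then, once.
Trained networks look in the newest picture that a camera, given by its name, has taken for a name from the list of things; names that differ only in an ending like _2 or _b are one class to them, and where a whole thing is asked for, a point or a joint stands for the part that bears it (a point fixed in the world has none). Each returns a list of dicts, best first, with "score" (0 to 1); they miss things now and then, are a little off and sometimes report something else, mostly with a low value. They report only what shows in the picture. A call takes as long as a camera call. They do not tell look-alikes from the thing itself.
- look_for(camera, query): "bbox" ([centre column, centre row, width, height] in pixels, round what is visible of it).
- outline_of(camera, query): "region" (384x512 bool, what is visible of it) and "bbox" ([centre column, centre row, width, height] in pixels, round what is visible of it).
The state is a dict: "time_s": time; "joints": joint angles; "qd": joint speeds; "joint_torque": joint torques, N m; "tcp_pos": TCP position; "orientation": TCP orientation; "wrist_force": force on the tool from outside, world axes, zero at the start; "moment": the same for the moment, N m; "width": finger opening in m; "gripper_force": force on a finger pad.
Only numpy, scipy, OpenCV 4.12 (cv2) and the standard library are available. Lean on these libraries where they do the work, as an engineer would, in place of code of your own. Each camera call takes 0.05 s, during which the arm holds its last target. There are 200 camera calls.

## Working session

There is one attempt and no reset: what is moved stays moved. The work goes in short steps, Python scripts to look and compute and a tool call to move; the robot and the scene stay as the last step left them, time stands still between calls to the robot, and variables do not carry over. Pictures are saved under pics/ and viewed, at most 10 in all, crops included, and the job is handed in when it is done.

Besides the shell and the picture viewer there is one more tool, called after "Emit:" as a command line: name --argument value ..., lists and objects as JSON in quotes. servo_tool: Moves the arm, as the interface text tells. Its arguments: {"type":"object","properties":{"rows":{"type":"array"},"squeeze":{"type":"number"}},"required":["rows"]}

```bash
mkdir -p pics
cat > h.py <<'E'
import numpy as np, cv2
from cell import *
def ray(cam,u,v,z):
    c=calibration(cam); V=np.array(c["view"]); f=192/np.tan(np.radians(c["vertical_fov"])/2)
    d=V[:3,:3].T@np.array([(u-c["cx"])/f,(v-c["cy"])/f,1]); o=-V[:3,:3].T@V[:3,3]
    return o+d*(z-o[2])/d[2]
def proj(cam,p):
    c=calibration(cam); V=np.array(c["view"]); f=192/np.tan(np.radians(c["vertical_fov"])/2)
    q=V[:3,:3]@np.array(p)+V[:3,3]; return np.array([c["cx"]+f*q[0]/q[2],c["cy"]+f*q[1]/q[2]])
E
python3 - <<'E'
from h import *
a=camera("top");b=camera("scene")
cv2.imwrite("pics/a.png",np.vstack([cv2.resize(a,(400,300)),cv2.resize(b,(400,300))]))
cv2.imwrite("pics/top.png",cv2.resize(a,(800,600),interpolation=cv2.INTER_CUBIC)); cv2.imwrite("pics/rawtop.png",a)
for cam in("top","scene"):
  for q in("square_lever","round_lever","bender","knob_end"):
    print(cam,q,[(round(r["score"],2),np.round(r["bbox"]).tolist(),np.round(ray(cam,*r["bbox"][:2],.015),3).tolist()) for r in look_for(cam,q)])
o=get_obs();print(o)
print({k:v for k,v in calibration("top").items()})
E
```

```text
top square_lever [(0.96, [283.0, 130.0, 45.0, 87.0], [0.583, -0.077, 0.015]), (0.72, [371.0, 281.0, 76.0, 80.0], [0.228, -0.263, 0.015])]
top round_lever [(0.56, [390.0, 154.0, 51.0, 84.0], [0.519, -0.324, 0.015])]
top bender [(0.8, [144.0, 147.0, 99.0, 86.0], [0.552, 0.252, 0.015])]
top knob_end [(0.88, [285.0, 133.0, 48.0, 82.0], [0.577, -0.082, 0.015]), (0.76, [370.0, 283.0, 71.0, 80.0], [0.224, -0.263, 0.015])]
scene square_lever [(0.88, [214.0, 247.0, 76.0, 80.0], [0.587, -0.088, 0.015]), (0.86, [189.0, 128.0, 81.0, 41.0], [0.231, -0.265, 0.015])]
scene round_lever [(0.69, [120.0, 206.0, 85.0, 62.0], [0.523, -0.33, 0.015])]
scene bender [(0.67, [386.0, 272.0, 125.0, 106.0], [0.575, 0.263, 0.015])]
scene knob_end [(0.98, [216.0, 249.0, 81.0, 80.0], [0.59, -0.083, 0.015]), (0.62, [187.0, 126.0, 74.0, 40.0], [0.22, -0.272, 0.015])]
{'time_s': 0.5, 'joints': array([ 1.10252874,  0.41740746, -0.01029636,  1.61366199,  0.00470762,
        1.11071124, -0.05300104]), 'qd': array([ 0.00224316, -0.00261175,  0.00053292, -0.00124664,  0.00055396,
        0.00016093,  0.00189119]), 'joint_torque': array([-8.57512459e-04, -8.50481701e+01,  6.37232903e-01, -4.26048839e+01,
       -4.87151148e-02,  1.40830598e-02,  2.88554439e-06]), 'tcp_pos': array([ 0.25868107, -0.56889422,  0.23039436]), 'orientation': array([ 9.77319678e-01,  2.11769306e-01, -4.26988421e-05, -7.33871459e-05]), 'wrist_force': array([-0.1517211 , -0.15358405,  0.06610829]), 'moment': array([-0.01683892, -0.00647763, -0.0280255 ]), 'gripper_force': 0.0, 'width': 0.09397513549142993}
{'vertical_fov': 49.609995565239444, 'cx': 258.0740522566521, 'cy': 192.40418522584935, 'view': array([[-0.02370143, -0.99957302, -0.01708836, -0.00372155],
       [-0.9925265 ,  0.02557419, -0.11931936,  0.43496005],
       [ 0.11970544,  0.01413261, -0.99270886,  0.92788806],
       [ 0.        ,  0.        ,  0.        ,  1.        ]])}
```

View pics/top.png

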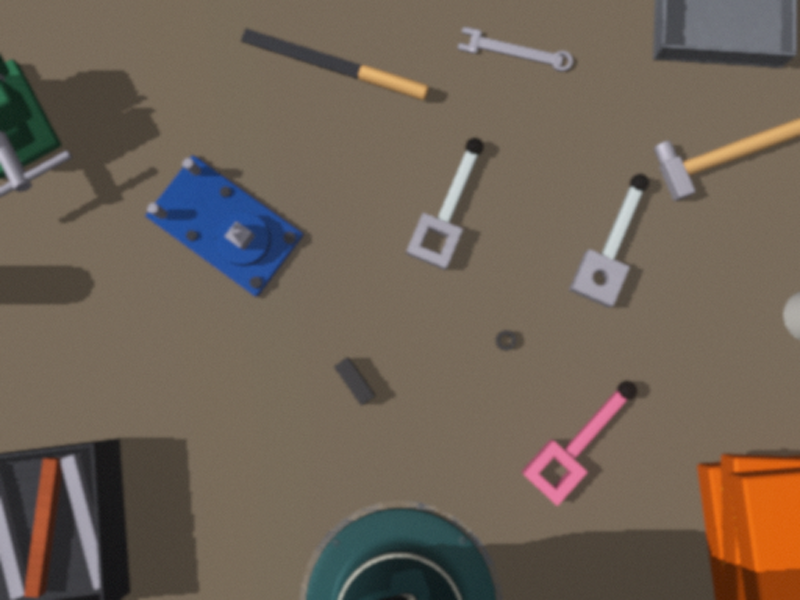

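View pics/a.png

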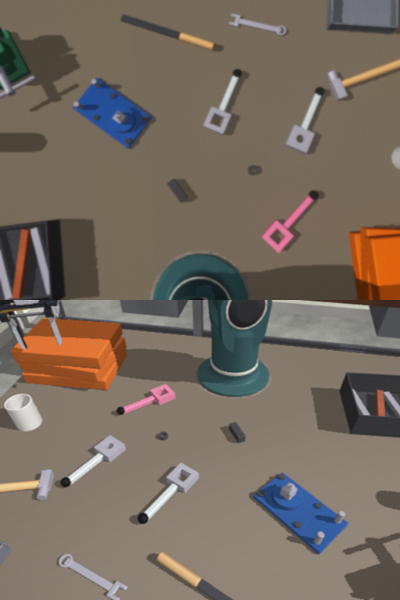

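Top picture (800x600 pixels): the grey lever at (435,241) has a square hole, the grey one at (600,277) has a round hole, and the pink look-alike is at (556,472). The bender is at (225,225), with its posts at upper left. The lever to fit is the one at (435,241), being grey with a square hole. Next I fit its pose and confirm it in a crop.

```bash
cat > fit.py <<'E'
from h import *
from scipy.optimize import minimize
def box(x0,x1,y0,y1,z0,z1): return np.array([[x,y,z] for x in(x0,x1) for y in(y0,y1) for z in(z0,z1)])/1000
def cyl(x,y,r,z0,z1): return np.array([[x+r*np.cos(t),y+r*np.sin(t),z] for t in np.linspace(0,2*np.pi,24,endpoint=False) for z in(z0,z1)])/1000
LEV=[box(-32,32,-32,32,0,24),box(30,157,-9,9,0,18),cyl(160,0,14,2,27)]
BEN=[box(-65,150,-60,60,0,12),cyl(0,0,40,0,30),box(-14,14,-14,14,30,54),np.vstack([box(-14,14,-14,14,53,54),box(-4,4,-4,4,73,74)]),cyl(128,42,8,0,50),cyl(128,-42,8,0,50)]
S=4
def sil(cam,parts,p,z0=0,hole=False):
    x,y,a=p; R=np.array([[np.cos(a),-np.sin(a),0],[np.sin(a),np.cos(a),0],[0,0,1]]); m=np.zeros((384*S,512*S),np.uint8)
    def P(q): return np.array([proj(cam,R@v+[x,y,z0]) for v in q])*S+(S-1)/2
    for q in parts: cv2.fillConvexPoly(m,cv2.convexHull(np.round(P(q)).astype(np.int32)),255)
    if hole:
        k=np.zeros_like(m); k2=k.copy(); h=16.5/1000
        for kk,z in((k,0),(k2,.024)): cv2.fillConvexPoly(kk,np.round(P(np.array([[-h,-h,z],[h,-h,z],[h,h,z],[-h,h,z]]))).astype(np.int32),255)
        m[(k>0)&(k2>0)]=0
    return cv2.resize(m,(512,384),interpolation=cv2.INTER_AREA)/255.
def fit(masks,parts,p0,z0=0,hole=False):
    f=lambda p:sum(np.abs(sil(c,parts,p,z0,hole)-m).sum() for c,m in masks.items())/sum(m.sum() for m in masks.values())
    s=np.array([[0,0,0],[.01,0,0],[0,.01,0],[0,0,.15]])+p0
    r=minimize(f,p0,method="Nelder-Mead",options=dict(initial_simplex=s,xatol=2e-4,fatol=1e-5)); return r.x,r.fun
def mask(cam,q,near):
    best=min(outline_of(cam,q),key=lambda r:np.hypot(*(ray(cam,*r["bbox"][:2],.015)[:2]-near))); return best["region"].astype(float)
def overlay(img,m): 
    o=img.copy(); c,_=cv2.findContours((m>.5).astype(np.uint8),0,2); cv2.drawContours(o,c,-1,(0,0,255),1); return o
E
cat > f1.py <<'E'
from fit import *
I={c:camera(c) for c in("top","scene")}
out=[]
for q,parts,p0,hole in(("square_lever",LEV,None,1),("bender",BEN,None,0)):
    if q=="bender":
        a=ray("top",238*.64,235*.64,.074)[:2]; b=ray("top",(190+155)/2*.64,(163+209)/2*.64,.05)[:2]
    else: a=ray("top",435*.64,241*.64,.024)[:2]; b=ray("top",474*.64,146*.64,.02)[:2]
    p0=np.array([*a,np.arctan2(*(b-a)[::-1])]); print(q,"init",p0,np.hypot(*(b-a)))
    M={c:mask(c,q,(a+b)/2) for c in I}
    for s in({"top":M["top"]},{"scene":M["scene"]},M): p,f=fit(s,parts,p0,0,hole); print(list(s),np.round(p,4),round(f,3))
    for c in I: I[c]=overlay(I[c],sil(c,parts,p,0,hole))
t=I["top"][60:220,70:430]; s=I["scene"][160:360,100:460]
cv2.imwrite("pics/fit.png",np.vstack([cv2.resize(t,(640,284),interpolation=2),cv2.resize(s,(560,311),interpolation=2)[:, :560].copy() if 0 else cv2.resize(s,(640,312),interpolation=2)]))
E
python3 f1.py
```

```text
square_lever init [ 0.52309658 -0.06381008 -0.41089021] 0.15945927930768686Traceback (most recent call last):
  File "f1.py", line 10, in <module>
    for s in({"top":M["top"]},{"scene":M["scene"]},M): p,f=fit(s,parts,p0,0,hole); print(list(s),np.round(p,4),round(f,3))
                                                           ~~~^^^^^^^^^^^^^^^^^^^
  File "fit.py", line 20, in fit
    r=minimize(f,p0,method="Nelder-Mead",options=dict(initial_simplex=s,xatol=2e-4,fatol=1e-5)); return r.x,r.fun
    res = _minimize_neldermead(fun, x0, args, callback, bounds=bounds,
                               **options)
    fxcc = func(xcc)
    fx = function(np.copy(x), *(wrapper_args + args))
  File "fit.py", line 18, in <lambda>
    f=lambda p:sum(np.abs(sil(c,parts,p,z0,hole)-m).sum() for c,m in masks.items())/sum(m.sum() for m in masks.values())
               ~~~^^^^^^^^^^^^^^^^^^^^^^^^^^^^^^^^^^^^^^^^^^^^^^^^^^^^^^^^^^^^^^^^^
  File "fit.py", line 18, in <genexpr>
    f=lambda p:sum(np.abs(sil(c,parts,p,z0,hole)-m).sum() for c,m in masks.items())/sum(m.sum() for m in masks.values())
                          ~~~^^^^^^^^^^^^^^^^^^^
  File "fit.py", line 11, in sil
    for q in parts: cv2.fillConvexPoly(m,cv2.convexHull(np.round(P(q)).astype(np.int32)),255)
                                                                 ~^^^
  File "fit.py", line 10, in P
    def P(q): return np.array([proj(cam,R@v+[x,y,z0]) for v in q])*S+(S-1)/2
                               ~~~~^^^^^^^^^^^^^^^^^^
  File "h.py", line 8, in proj
    c=calibration(cam); V=np.array(c["view"]); f=192/np.tan(np.radians(c["vertical_fov"])/2)
ValueError: time passes only in moves, steps and waits
```

```bash
sed -i 's/^from cell import \*/from cell import *\nfrom functools import lru_cache\ncalibration=lru_cache(calibration)/' h.py; python3 f1.py; python3 -c "
from cell import *;print(get_obs()['time_s'])"
```

```text
square_lever init [ 0.52309658 -0.06381008 -0.41089021] 0.15945927930768686
['top'] [ 0.5253 -0.0628 -0.4269] 0.147
['scene'] [-1.3365  1.1825 -1.3638] 1.0
['top', 'scene'] [ 0.525  -0.0629 -0.4217] 1.37
bender init [0.52873144 0.21697451 0.90363825] 0.13226131201113772
['top'] [0.5352 0.2222 0.9151] 0.038
['scene'] [0.5356 0.2236 0.9247] 0.024
['top', 'scene'] [0.5357 0.2235 0.9218] 0.031
1.0
```

View pics/fit.png

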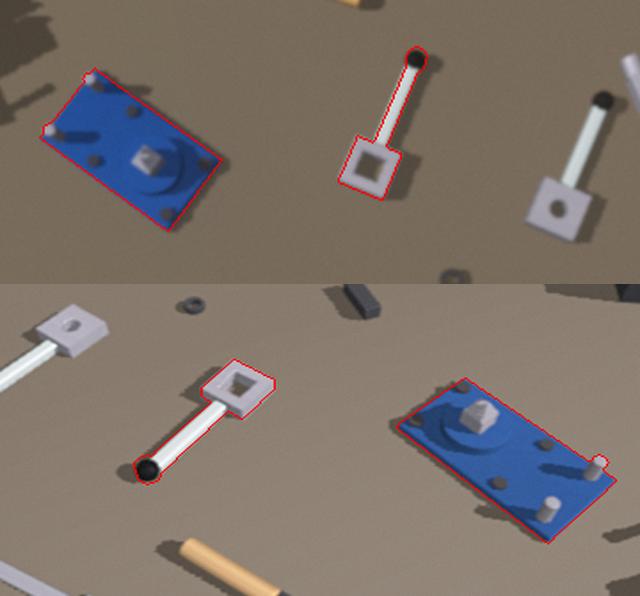

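The square-holed grey lever is confirmed in both views: in the top picture its hub is at (435,241) of 800x600, and its outline fits. Fitted poses: lever (0.525,-0.063) at yaw -24.3°, bender (0.5356,0.2235) at yaw 52.8°.

```bash
cat > go.py <<'E'
import sys,numpy as np
from cell import *
# x y z yaw(deg): target TCP -> shift cm in tool axes, turn deg
x,y,z,yaw=map(float,sys.argv[1:5]); o=get_obs()
from scipy.spatial.transform import Rotation as R
M=R.from_quat(o["orientation"]); X=M.as_matrix()[:,0]; psi=np.degrees(np.arctan2(X[1],X[0]))
print("shift cm",np.round(M.inv().apply(np.array([x,y,z])-o["tcp_pos"])*100,2),"turn",round((psi-yaw+90)%180-90,2),"t",round(o["time_s"],2),"tcp",np.round(o["tcp_pos"],4),"psi",round(psi,2),"F",np.round(o["wrist_force"],1),"w",round(o["width"],4),"tilt",round(np.degrees(np.arccos(-M.as_matrix()[2,2])),2))
E
python3 go.py 0.5706 -0.0836 0.15 -24.3
```

```text
shift cm [ 48.48 -31.26   8.04] turn 48.76 t 1.0 tcp [ 0.2587 -0.5689  0.2304] psi 24.46 F [-0.9 -0.5 -0.3] w 0.0937 tilt 0.0
```

Emit:
servo_tool --rows '[[1,[3.2,-2.0,0.4],3.3],[1,[6.4,-4.1,0.8],6.6],[1,[9.6,-6.2,1.2],9.9],[1,[12.8,-8.3,1.6],13.2],[1,[16,-10.3,2],16.5]]' --squeeze 45

```text
time_s: 1.42
tcp_pos: [0.3623, -0.4072, 0.2104]
orientation: [0.998, 0.068, 0.0, 0.0]
wrist_force: [1.6, -0.7, 0.5]
width: 0.0937
gripper_force: 0.0
```

```bash
python3 go.py 0.5706 -0.0836 0.15 -24.3
```

```text
shift cm [ 25.02 -29.25   6.04] turn 32.08 t 1.42 tcp [ 0.3623 -0.4072  0.2104] psi 7.78 F [ 1.6 -0.7  0.5] w 0.0937 tilt 0.01
```

Emit:
servo_tool --rows '[[1,[2.5,-2.9,0.6],3.3],[1,[5,-5.8,1.2],6.6],[1,[7.5,-8.7,1.8],9.9],[1,[10,-11.6,2.4],13.2],[1,[12.5,-14.6,3],16.5]]'

```text
time_s: 1.83
tcp_pos: [0.4661, -0.2455, 0.1804]
orientation: [0.997, -0.076, 0.0, 0.0]
wrist_force: [1.0, -1.0, -0.9]
width: 0.0943
gripper_force: 0.0
```

```bash
python3 go.py 0.5706 -0.0836 0.12 -24.3
```

```text
shift cm [  7.87 -17.59   6.04] turn 15.57 t 1.83 tcp [ 0.4661 -0.2455  0.1804] psi -8.73 F [ 1.  -1.  -0.9] w 0.0943 tilt 0.03
```

Emit:
servo_tool --rows '[[1,[1.6,-3.6,1.2],3.2],[1,[3.2,-7.2,2.4],6.4],[1,[4.8,-10.8,3.6],9.6],[1,[6.4,-14.3,4.8],12.6],[1,[7.9,-17.6,6],15.6]]'

```text
time_s: 2.25
tcp_pos: [0.5706, -0.0826, 0.12]
orientation: [0.978, -0.21, 0.0, -0.0]
wrist_force: [0.6, -1.1, 0.3]
width: 0.094
gripper_force: 0.0
```

```bash
python3 go.py 0.5706 -0.0836 0.029 -24.3
python3 - <<'E'
from h import *
a=camera("top");b=camera("scene")
u=np.round(proj("top",[.55,-.075,.02])).astype(int);v=np.round(proj("scene",[.55,-.075,.02])).astype(int);print(u,v)
f=lambda i,u:cv2.resize(i[u[1]-60:u[1]+60,u[0]-60:u[0]+60],(400,400),interpolation=2)
cv2.imwrite("pics/pre.png",np.hstack([f(a,u),f(b,v)]))
E
```

```text
shift cm [0.04 0.1  9.1 ] turn 0.03 t 2.25 tcp [ 0.5706 -0.0826  0.12  ] psi -24.27 F [ 0.6 -1.1  0.3] w 0.094 tilt 0.03
[283 143] [225 233]
```

View pics/pre.png

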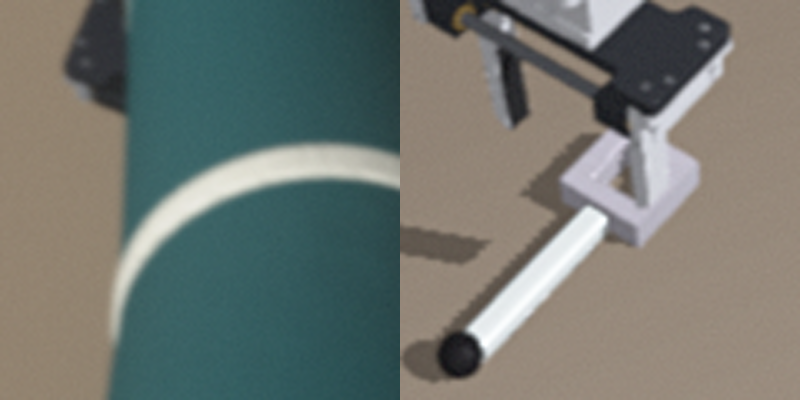

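The scene crop shows the open fingers above the lever, one on each side of the bar with the hub just behind, as planned; the arm hides the top view. Descending.

Emit:
servo_tool --rows '[[1,[0,0.1,3.0],0],[1,[0,0.1,6.0],0],[1,[0,0.1,8.0],0],[1,[0,0.1,9.1],0],[1,[0,0.1,9.1],0]]'

```text
time_s: 2.77
tcp_pos: [0.568, -0.0857, 0.0275]
orientation: [0.978, -0.209, -0.002, 0.0]
wrist_force: [0.9, -0.3, 0.1]
width: 0.094
gripper_force: 0.0
```

Emit:
servo_tool --rows '[[0.3,[0,0,0],0],[0.2,[0,0,0],0],[0.1,[0,0,0],0],[0,[0,0,0],0],[0,[0,0,0],0]]'

```text
time_s: 3.18
tcp_pos: [0.5696, -0.0857, 0.0302]
orientation: [0.978, -0.209, 0.001, -0.0]
wrist_force: [0.0, 0.1, -0.9]
width: 0.0641
gripper_force: 0.0
```

Emit:
servo_tool --rows '[[0,[0,0,0],0],[0,[0,0,0],0],[0,[0,0,0],0],[0,[0,0,0],0]]'

```text
time_s: 3.52
tcp_pos: [0.5692, -0.0856, 0.0295]
orientation: [0.978, -0.209, -0.0, -0.0]
wrist_force: [-0.7, -0.0, -0.3]
width: 0.0376
gripper_force: 0.0
```

Emit:
servo_tool --rows '[[0,[0,0,0],0],[0,[0,0,0],0],[0,[0,0,0],0],[0,[0,0,0],0],[0,[0,0,0],0]]'

```text
time_s: 3.93
tcp_pos: [0.5693, -0.0853, 0.0294]
orientation: [0.978, -0.209, 0.0, -0.0]
wrist_force: [0.9, 1.8, -1.6]
width: 0.0174
gripper_force: 45.0
```

Emit:
servo_tool --rows '[[0,[0,0,0],0],[0,[0,0,0],0]]'

```text
time_s: 4.1
tcp_pos: [0.5692, -0.0855, 0.0294]
orientation: [0.978, -0.209, -0.0, -0.0]
wrist_force: [0.8, 1.8, -1.2]
width: 0.0177
gripper_force: 45.0
```

Emit:
servo_tool --rows '[[0,[0,0,-1],0],[0,[0,0,-3],0],[0,[0,0,-6],0],[0,[0,0,-9],0],[0,[0,0,-12],0]]'

```text
time_s: 4.52
tcp_pos: [0.5685, -0.0859, 0.1511]
orientation: [0.978, -0.209, -0.0, 0.0]
wrist_force: [0.0, -0.3, -5.2]
width: 0.0171
gripper_force: 45.0
```

```bash
python3 go.py 0.566 0.263 0.15 52.8
```

```text
shift cm [-14.51 -31.73   0.11] turn -76.96 t 4.52 tcp [ 0.5685 -0.0859  0.1511] psi -24.16 F [ 0.  -0.3 -5.2] w 0.0171 tilt 0.06
```

Emit:
servo_tool --rows '[[0,[-0.8,-1.8,0],-4.5],[0,[-2,-4.3,0],-11],[0,[-3.3,-7.1,0],-17.5],[0,[-4.6,-9.9,0],-24],[0,[-5.8,-12.7,0],-30]]'

```text
time_s: 4.93
tcp_pos: [0.5676, 0.0549, 0.15]
orientation: [0.999, 0.054, -0.0, 0.0]
wrist_force: [0.6, 1.0, -5.4]
width: 0.0176
gripper_force: 45.0
```

```bash
python3 go.py 0.566 0.263 0.15 52.8
```

```text
shift cm [ 2.080e+00 -2.071e+01 -1.000e-02] turn -46.65 t 4.93 tcp [0.5676 0.0549 0.15  ] psi 6.15 F [ 0.6  1.  -5.4] w 0.0176 tilt 0.04
```

Emit:
servo_tool --rows '[[0,[0.3,-3.0,0],-6.5],[0,[0.6,-6,0],-13],[0,[0.9,-9,0],-19.5],[0,[1.2,-12,0],-26],[0,[1.5,-15,0],-32]]'

```text
time_s: 5.35
tcp_pos: [0.5675, 0.2055, 0.1499]
orientation: [0.945, 0.327, -0.0, 0.0]
wrist_force: [0.5, -0.5, -5.8]
width: 0.0177
gripper_force: 45.0
```

```bash
python3 go.py 0.566 0.263 0.15 52.8
```

```text
shift cm [ 3.44 -4.62 -0.01] turn -14.65 t 5.35 tcp [0.5675 0.2055 0.1499] psi 38.15 F [ 0.5 -0.5 -5.8] w 0.0177 tilt 0.05
```

Stop here beside the axis, finish the turn, then let it settle and measure how the lever sits in the hand.

Emit:
servo_tool --rows '[[0,[1.2,-1.6,0],-5],[0,[2.4,-3.2,0],-10],[0,[3.4,-4.6,0],-14.7],[0,[3.4,-4.6,0],-14.7],[0,[3.4,-4.6,0],-14.7]]'

```text
time_s: 5.77
tcp_pos: [0.566, 0.2621, 0.1496]
orientation: [0.897, 0.443, -0.0, 0.0]
wrist_force: [-0.3, 0.3, -4.7]
width: 0.0175
gripper_force: 45.0
```

```bash
python3 go.py 0.566 0.263 0.15 52.8
python3 - <<'E'
from fit import *
I={c:camera(c) for c in("top","scene")}
cv2.imwrite("pics/rs.png",I["scene"]);cv2.imwrite("pics/rt.png",I["top"])
for c in I: 
    rs=outline_of(c,"square_lever"); print(c,[(round(r["score"],2),np.round(r["bbox"]).tolist()) for r in rs])
p=np.array([.5356,.2235,np.radians(52.8)])
outs=[]
for c in I:
    o=overlay(I[c],sil(c,LEV,p,.121)); o=overlay(o,sil(c,BEN,p,0)); u=np.round(proj(c,[.57,.26,.08])).astype(int)
    x=np.clip(u[0]-70,0,372);y=np.clip(u[1]-70,0,244); outs.append(cv2.resize(o[y:y+140,x:x+140],(400,400),interpolation=2))
cv2.imwrite("pics/over.png",np.hstack(outs))
E
```

```text
shift cm [ 0.07 -0.05 -0.04] turn -0.21 t 5.77 tcp [0.566  0.2621 0.1496] psi 52.59 F [-0.3  0.3 -4.7] w 0.0175 tilt 0.05
top [(0.8, [372.0, 283.0, 72.0, 80.0])]
scene [(0.75, [406.0, 243.0, 107.0, 75.0]), (0.67, [187.0, 128.0, 79.0, 42.0]), (0.43, [385.0, 276.0, 121.0, 103.0])]
```

View pics/over.png

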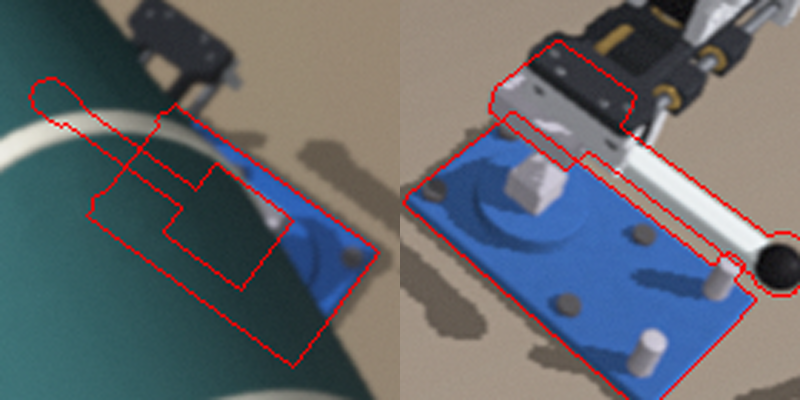

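The scene crop shows the lever in the hand matching the model outline: knob at crop (778,268), hub over the shaft. The top view is hidden by the arm. Lowering in stages while watching the force.

Emit:
servo_tool --rows '[[0,[0,0,2],0],[0,[0,0,4],0],[0,[0,0,5],0],[0,[0,0,5.5],0],[0,[0,0,5.5],0]]'

```text
time_s: 6.38
tcp_pos: [0.5662, 0.2614, 0.0937]
orientation: [0.897, 0.442, -0.001, -0.0]
wrist_force: [0.5, 0.7, -3.8]
width: 0.0174
gripper_force: 45.0
```

```bash
python3 go.py 0.5656 0.263 0.0595 52.8
```

```text
shift cm [ 0.1  -0.14  3.42] turn -0.28 t 6.38 tcp [0.5662 0.2614 0.0937] psi 52.52 F [ 0.5  0.7 -3.8] w 0.0174 tilt 0.09
```

Emit:
servo_tool --rows '[[0,[0.1,-0.1,0.3],0],[0,[0.1,-0.1,0.6],0],[0,[0.1,-0.1,0.9],0],[0,[0.1,-0.1,1.2],0],[0,[0.1,-0.1,1.4],0]]'

```text
time_s: 6.8
tcp_pos: [0.5663, 0.2633, 0.0803]
orientation: [0.897, 0.443, 0.0, -0.0]
wrist_force: [-0.0, 0.5, -5.2]
width: 0.0177
gripper_force: 45.0
```

```bash
python3 go.py 0.5656 0.263 0.0595 52.8
python3 - <<'E'
from fit import *
a=camera("scene"); p=np.array([.5356,.2235,np.radians(52.8)])
o=overlay(a,sil("scene",LEV,p,get_obs()["tcp_pos"][2]-.0295)); u=np.round(proj("scene",[.57,.26,.06])).astype(int)
f=lambda o:cv2.resize(o[u[1]-60:u[1]+60,min(u[0]-60,392):][:,:120],(400,400),interpolation=2)
cv2.imwrite("pics/low.png",np.hstack([f(o),f(a)]))
E
```

```text
shift cm [-0.07 -0.03  2.08] turn -0.24 t 6.8 tcp [0.5663 0.2633 0.0803] psi 52.56 F [-0.   0.5 -5.2] w 0.0177 tilt 0.0
```

View pics/low.png

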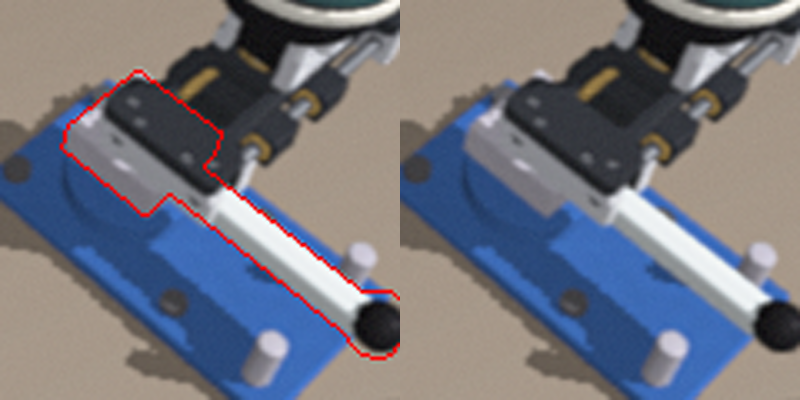

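The crop shows the hub round the shaft's taper, the arm between the posts and no side force. Going on down.

Emit:
servo_tool --rows '[[0,[-0.05,0,0.4],0],[0,[-0.05,0,0.8],0],[0,[-0.05,0,1.2],0],[0,[-0.05,0,1.6],0],[0,[-0.05,0,1.7],0]]'

```text
time_s: 7.27
tcp_pos: [0.5656, 0.2627, 0.0626]
orientation: [0.897, 0.443, -0.0, -0.0]
wrist_force: [0.3, -0.5, -5.0]
width: 0.0172
gripper_force: 45.0
```

```bash
python3 go.py 0.5656 0.263 0.0595 52.8
```

```text
shift cm [ 0.02 -0.02  0.31] turn -0.25 t 7.27 tcp [0.5656 0.2627 0.0626] psi 52.55 F [ 0.3 -0.5 -5. ] w 0.0172 tilt 0.06
```

Emit:
servo_tool --rows '[[0,[0,0,0.1],0],[0,[0,0,0.2],0],[0,[0,0,0.3],0],[0,[0,0,0.3],0]]'

```text
time_s: 7.6
tcp_pos: [0.5659, 0.2629, 0.0604]
orientation: [0.897, 0.443, -0.0, -0.0]
wrist_force: [-0.3, -0.1, -4.7]
width: 0.0176
gripper_force: 45.0
```

Emit:
servo_tool --rows '[[0,[0,0,0.1],0],[0,[0,0,0.15],0],[0,[0,0,0.15],0]]'

```text
time_s: 7.85
tcp_pos: [0.5661, 0.2631, 0.0594]
orientation: [0.897, 0.443, 0.0, 0.0]
wrist_force: [-1.0, -1.0, 3.2]
width: 0.0177
gripper_force: 45.0
```

Contact: the wrist force rose from -5 to +3 N, so the hub is seated. Releasing with a partial opening, then lifting straight up.

Emit:
servo_tool --rows '[[0.3,[0,0,0],0],[0.6,[0,0,0],0],[0.6,[0,0,0],0],[0.6,[0,0,0],0],[0.6,[0,0,0],0]]'

```text
time_s: 8.27
tcp_pos: [0.566, 0.2629, 0.059]
orientation: [0.897, 0.443, 0.0, -0.0]
wrist_force: [-0.7, 0.0, -0.3]
width: 0.0475
gripper_force: 0.0
```

Emit:
servo_tool --rows '[[0.6,[0,0,-1],0],[0.6,[0,0,-3],0],[0.6,[0,0,-6],0],[0.6,[0,0,-10],0],[0.6,[0,0,-14],0]]'

```text
time_s: 8.68
tcp_pos: [0.5653, 0.2628, 0.2009]
orientation: [0.897, 0.443, -0.001, -0.0]
wrist_force: [-0.6, -0.8, -0.0]
width: 0.0563
gripper_force: 0.0
```

Emit:
servo_tool --rows '[[0.6,[0,3.5,-2],0],[0.6,[0,7,-4],0],[0.6,[0,10.5,-4],0],[0.6,[0,14,-4],0],[0.6,[0,17.5,-4],0]]'

```text
time_s: 9.1
tcp_pos: [0.7061, 0.1552, 0.2404]
orientation: [0.897, 0.443, 0.001, 0.0]
wrist_force: [0.3, 0.8, 0.1]
width: 0.0565
gripper_force: 0.0
```

```bash
python3 go.py 0.5656 0.263 0.2 52.8
python3 - <<'E'
from fit import *
p=np.array([.5356,.2235,np.radians(52.8)]); I={c:camera(c) for c in("top","scene")}; outs=[]
for c in I:
    o=overlay(I[c],sil(c,LEV,p,.03)); u=np.round(proj(c,[.57,.26,.05])).astype(int)
    x=np.clip(u[0]-60,0,392);y=np.clip(u[1]-60,0,264); outs.append(cv2.resize(o[y:y+120,x:x+120],(400,400),interpolation=2))
cv2.imwrite("pics/done.png",np.hstack(outs))
E
```

```text
shift cm [ 1.000e-02 -1.771e+01  4.030e+00] turn -0.25 t 9.1 tcp [0.7061 0.1552 0.2404] psi 52.55 F [0.3 0.8 0.1] w 0.0565 tilt 0.07
```

View pics/done.png

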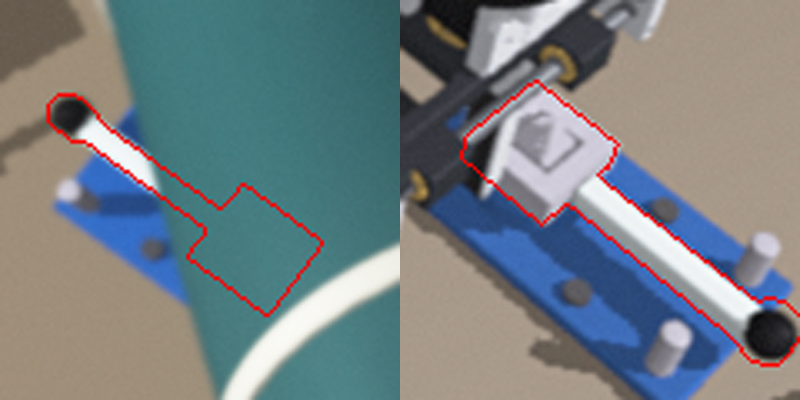

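Both views show the lever matching the fully home outline: the shaft stands through the square hole, the knob is between the posts, and the gripper is clear. Handing in.

```bash
python3 -c "
from cell import *;print(hand_in())"
```

```text
the job is handed in; nothing more can be done
None
```

The square-holed lever is on the bender's shaft, seated on the boss with its arm between the stop posts and released; the other levers were not touched, and the job was handed in at about 9 s (no verdict was returned).

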